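# Restore a microscope's focus and lamp settings

### The arm

A 6-joint arm with a two-finger parallel gripper is mounted at the origin on the work surface. World frame = base frame: x ahead of the robot, y to its left, z up, the work surface at z = 0. Lengths are in mm, angles in rad, forces in N, time in s.
With the tool pointing down it reaches from about 350 to 975 mm from the base axis. Payload 7.1 kg.
Tool frame: the origin (TCP) lies midway between the tips of the shut fingers; the grasp point (between the pads) lies 19 mm behind it; z points along the fingers, y is the line along which they close (so a half turn about z gives the same grasp; the last joint's range is limited). The gripper opens to 88 mm and grips with 3 to 60 N. Pads are 20 mm wide; open, the fingers measure 115 mm over their backs; the gripper's body (75 mm by 178 mm) begins 61 mm behind the grasp point.
Start: joints at [1.085, 0.423, 1.63, -0, 1.089, -0.019], TCP at [281.237, 558.131, 222.675] pointing down, gripper open.
Joint ranges: [-3, 3], [-0.9, 2.11], [0.09, 2.58], [-1.31, 4.45], [0.11, 2.69], [-2.54, 2.54]. Speed limits (rad/s): [2.39, 2.39, 3.01, 3.14, 3.14, 3.14].

### API

Orientations are given as a rotation vector (axis times angle).
In Python, from workcell import ctrl gives the robot as it stands.
- The arm moves only by the shell command python3 -m pendant 'ROWS'. ROWS is a JSON object of lists of equal length, an entry for each row: "grip": the opening, from -1 (shut) to 1 (fully open); "linear": the shift along the tool's x, y, z in mm, a list of three; "angular": the turn, a rotation vector about the tool's x, y, z in rad, a list of three. In form: {"grip": [grip, ...], "linear": [[tx, ty, tz], ...], "angular": [[ax, ay, az], ...]}. A call has 1 to 12 rows; each row shifts and turns the commanded pose from where the row before left it, along the tool's axes as they then stand; what a row does not reach is not made up. A row lasts 1/12 s, in which the tool goes at most 41.7 mm and 7.16 degrees, less where a joint would pass 70% of its speed; a pose out of reach is approached as far as the arm can. A call with a gripper value outside its range is refused whole. The fingers move at their own pace and stop on an object; the grip force is fixed at half the most. Time passes only in rows, so rows that do not move let the fingers close. It gives the time, the measured TCP pose, the force, the opening and the grip force at its end, in the units of the state.
- ctrl.get_obs(): the state, without advancing time (a new reading comes with each control period).
- ctrl.get_image(name): name is "scene" or "top" or "wrist"; returns the picture (480x640x3 uint8, red, green, blue); there is no depth.
- ctrl.camera_params(name): a dict with "vfov" (degrees; the focal length in pixels is half the picture's height over the tangent of half this angle, whatever the lens; pixels are square), "cx", "cy" (the principal point, pixels), "k1" (the pictures are not rectified: a ray, as slopes to the right and down, at radius r is drawn at 1 + k1 r^2 times it, then the intrinsics apply), "R" (3x3) and "t" (3): a world point X has camera coordinates R X + t; the wrist camera has in their place "T_tool_cam" (4x4, takes a point from camera to tool coordinates, whose origin is the TCP and whose axes are the flange's). Camera axes: x right, y down, z forward; pixel columns grow to the right and rows downward; lengths in mm; the calibration is good to about 2 mm. A picture is of the moment at which its call begins: read the wrist's pose just before it. camera_params takes no time and is no camera call.
- ctrl.close_job(): hands the job in; it is judged then, once.
The state is a dict: "t": time; "qpos": joint angles; "qvel": joint speeds; "joint_torque": joint torques, N m; "ee_pos": TCP position; "orientation": TCP orientation; "ft_force": force on the tool from outside, world axes, zero at the start; "moment": the same for the moment, N m; "width": finger opening in mm; "grasp_force": force on a finger pad.
Only numpy, scipy, OpenCV 4.12 (cv2) and the standard library are available. Lean on these libraries where they do the work, as an engineer would, in place of code of your own. Each camera call takes 0.05 s, during which the arm holds its last target. There are 200 camera calls.

### The job

Put the microscope back to its noted setting for the next inspection: turn the round focus knob on its sloping drum until the knob's white line points at the black index line on the silver collar around it, and turn the dial on top of the lamp supply box until its white line points at the single long mark of its scale. Both lines should match to within about 5 degrees; let go of both and leave the loose parts on the bench where they stand.

Things in the scene. Friction and masses are not known exactly. Their poses are not given: they have to be found in the camera images.
- microscope: White microscope fixed to the bench, base 250 x 130 mm, 440 mm tall, origin under the base. Eyepieces to its +x, column at its -x end; on its +y side a white drum (110 mm diameter) has a sloping face with the focus knob. Face centre at (-20, 135, 100) mm here; its axis leans 35 deg from vertical towards +y. A tool coming along that axis stays clear of the head.
- focus (a joint): Angle of the focus knob (rad, range -3.1 to 3.1, stiff, stays where left); grows counter-clockwise as seen looking at the knob's face. The knob is aligned when this value equals index.
- focus_grip (a point): Grip point on the focus knob's axis, 36 mm above the sloping face, 13 mm below the knob's top. Turns with the knob: z is the outward axis, x points to the white line. The black ribbed grip is a round cylinder, 44 mm diameter, from 9 to 49 mm above the face; below it a 60 mm diameter skirt up to 9 mm and the flat collar, 95 mm diameter, 3 mm high.
- focus_mark (a point): Point in line with the knob's white line, 36 mm from the axis and 4 mm above the face; turns with the knob. The white line is 3 mm wide and runs over the top, down the side and over the skirt.
- index (a joint): Angle of the silver collar around the focus knob (rad), the same zero and sense as focus. It is already set and does not need to be touched.
- index_mark (a point): Point on the collar's single black index line (3 mm wide, 15 mm long), 36 mm from the axis, 4 mm above the face. The knob is aligned when focus_mark lies on this point.
- lampbox: Black lamp supply box fixed to the bench, 130 x 160 mm, 68 mm high, origin under its middle. On its top a silver round scale (94 mm diameter) centred at (0, 15) mm, with short ticks every 15 deg and one long mark that points to the box's +x.
- dial (a joint): Angle of the lamp dial (rad, range -2.4 to 2.4, stays where left); grows counter-clockwise seen from above; 0 when its white line points at the long mark.
- dial_grip (a point): Point on the dial's upright axis to grip at, 96 mm above the bench and 10 mm below the dial's top. Turns with the dial: z up, x towards its white line. The black grip is a bar 44 mm long (along x), 14 mm thick (along y) and 30 mm high, on a 56 mm skirt whose top is 76 mm above the bench.
- dial_mark (a point): Point in line with the dial's white line, 32 mm from its axis, 71 mm above the bench; turns with the dial.
- lamp_long_mark (a point): Inner part of the scale's long mark (3 mm wide, 16 mm long), 32 mm from the dial's axis, 71 mm above the bench. The dial is set when dial_mark lies on this point.
- objective: Bystander: loose aluminium microscope objective standing upright, 32 mm diameter, 52 mm tall; origin under its middle. Leave alone.
- motor_unit: Bystander: loose small motor unit, 50 x 60 mm block 30 mm high with an upright steel cylinder of 44 mm diameter, 85 mm tall in all; origin under its middle. Leave alone.
- lens_mount: Bystander: loose black lens ring lying flat, 48 mm diameter, 16 mm high; origin under its middle. Leave alone.
There are look-alikes about, which are no part of the job. Leave any purple or yellow look-alike of the lampbox alone.

How it is judged:
By the outcome, as a careful person would: the job done as asked, in the order asked, and still so for the second after the job is handed in, with the robot touching nothing.
It also fails if it takes over 59 s, if anything falls off the work surface, if the arm or the gripper's body presses on something with over 40 N, if the wrist force passes 120 N, or if a joint passes its speed limit or range.

## Working session

There is one attempt and no reset: what is moved stays moved. The work goes in short steps, Python scripts to look and compute and a shell command to move; the robot and the scene stay as the last step left them, time stands still between calls to the robot, and variables do not carry over. Pictures are saved under pics/ and viewed, at most 10 in all, crops included, and the job is handed in when it is done.

```bash
mkdir -p pics; ls; python3 - <<'E'
from workcell import ctrl
import cv2
for n in ("scene","top"):
    p=ctrl.camera_params(n); print(n,p)
    cv2.imwrite(f"pics/{n}0.png",ctrl.get_image(n)[:,:,::-1])
print(ctrl.camera_params("wrist")); print(ctrl.get_obs())
E
```

```text
pics
scene {'vfov': 44.78199638294848, 'cx': 327.4442640831433, 'cy': 234.04038818381534, 'k1': -0.12873535898591254, 'R': array([[ 0.70590286,  0.70821319,  0.01162902],
       [ 0.60013333, -0.58929387, -0.54089992],
       [-0.37621955,  0.38880176, -0.84100657]]), 't': array([-514.74408663, -147.61820579, 1403.74001614])}
top {'vfov': 50.09483781774037, 'cx': 315.51621264691147, 'cy': 243.65083453194768, 'k1': -0.12649268563903504, 'R': array([[ 2.87015252e-02, -9.99588026e-01,  4.22751640e-06],
       [-9.88236351e-01, -2.83762161e-02, -1.50278758e-01],
       [ 1.50216967e-01,  4.30905178e-03, -9.88643664e-01]]), 't': array([ 182.64452174,  532.36327978, 1068.23424797])}
{'vfov': 62.06094723930861, 'cx': 324.4767721522082, 'cy': 242.40457348242018, 'k1': -0.042488395431188056, 'T_tool_cam': array([[ 4.08378683e-04, -9.61843288e-01, -2.73600664e-01,
         7.61145582e+01],
       [ 9.99999806e-01,  5.21479468e-04, -3.40653129e-04,
        -4.86163158e-01],
       [ 4.70332054e-04, -2.73600471e-01,  9.61843314e-01,
        -1.62295432e+02],
       [ 0.00000000e+00,  0.00000000e+00,  0.00000000e+00,
         1.00000000e+00]])}
{'t': 0.1, 'qpos': array([ 1.08501962e+00,  4.23757946e-01,  1.63059872e+00,  3.47911130e-06,
        1.08863244e+00, -1.90231153e-02]), 'qvel': array([ 0.00077214, -0.0012824 , -0.0017725 , -0.00014773,  0.00119064,
       -0.00019419]), 'joint_torque': array([-3.04393589e-04, -5.45613313e+01, -2.74323875e+01,  6.44706097e-02,
        1.88124290e-02, -3.35842083e-05]), 'ee_pos': array([280.99574808, 557.70319696, 221.98932447]), 'orientation': array([-7.26458524e-01, -3.05608379e+00,  2.12259685e-03]), 'ft_force': array([-0.78133683,  0.32110005, -0.19202341]), 'moment': array([ 0.06340281, -0.00257158, -0.0287684 ]), 'grasp_force': 0.0, 'width': 88.03774798579146}
```

View pics/scene0.png

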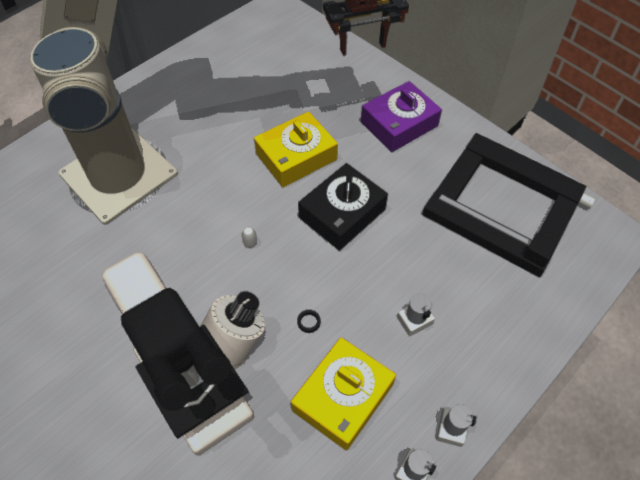

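View pics/top0.png

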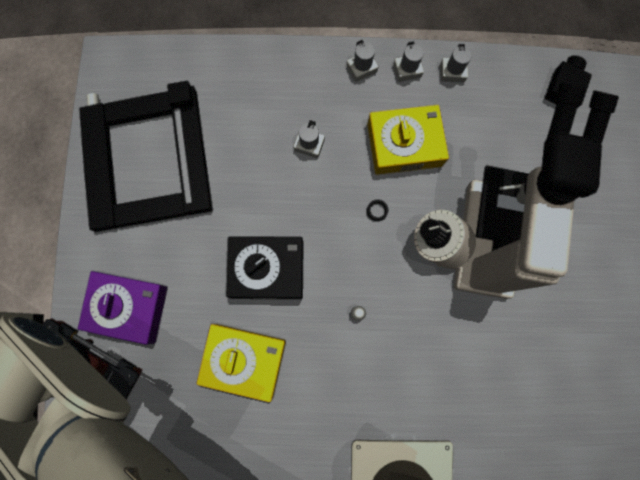

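The scene view shows the knob at (243,305) and the drum at (235,330). The top view shows the knob at (436,234).

Things that could be taken for the lamp supply box, in top-view pixels:
- black at (264,267)
- yellow at (407,137) and (240,362)
- purple at (121,307)

The black one fits the description. The microscope at (500,230) is the only one.

```bash
cat > h.py <<'E'
import numpy as np, cv2
from scipy.spatial.transform import Rotation as Ro
from workcell import ctrl
def K(p):
    f=240/np.tan(np.radians(p["vfov"]/2)); return np.array([[f,0,p["cx"]],[0,f,p["cy"]],[0,0,1]]),np.array([p["k1"],0,0,0.])
def pose(n,ob=None):
    p=ctrl.camera_params(n)
    if n!="wrist": return p,p["R"],p["t"]
    T=p["T_tool_cam"]; Rw=Ro.from_rotvec(ob["orientation"]).as_matrix()
    Rc=Rw@T[:3,:3]; c=ob["ee_pos"]+Rw@T[:3,3]; return p,Rc.T,-Rc.T@c
def proj(X,n,ob=None):
    p,R,t=pose(n,ob); k,d=K(p)
    return cv2.projectPoints(np.array(X,float).reshape(-1,1,3),cv2.Rodrigues(R)[0],t,k,d)[0][:,0]
def ray(uv,n,ob=None):
    p,R,t=pose(n,ob); k,d=K(p)
    q=cv2.undistortPoints(np.array(uv,float).reshape(1,1,2),k,d)[0,0]
    v=R.T@np.array([q[0],q[1],1]); return -R.T@t, v/np.linalg.norm(v)
def tri(rays):
    A=sum(np.eye(3)-np.outer(v,v) for c,v in rays); b=sum((np.eye(3)-np.outer(v,v))@c for c,v in rays)
    X=np.linalg.solve(A,b); return X,[round(float(np.linalg.norm(np.cross(X-c,v))),1) for c,v in rays]
def onz(r,z): return r[0]+r[1]*(z-r[0][2])/r[1][2]
E
python3 - <<'E'
from h import *
np.set_printoptions(precision=1,suppress=True)
for a,b in (((258,265),(348,193)),((436,231),(245,302))):
    print(tri([ray(a,"top"),ray(b,"scene")]))
t=cv2.imread("pics/top0.png");s=cv2.imread("pics/scene0.png")
c=lambda im,x,y:cv2.resize(im[y-50:y+50,x-66:x+67],(400,300),interpolation=cv2.INTER_CUBIC)
cv2.imwrite("pics/c0.png",np.vstack([np.hstack([c(t,262,267),c(t,440,237)]),np.hstack([c(s,345,200),c(s,236,315)])]))
E
```

```text
(array([473.7, 316.6,  75.1]), [0.7, 0.7])
(array([545.5, -37.5, 142.1]), [3.3, 3.3])
```

View pics/c0.png

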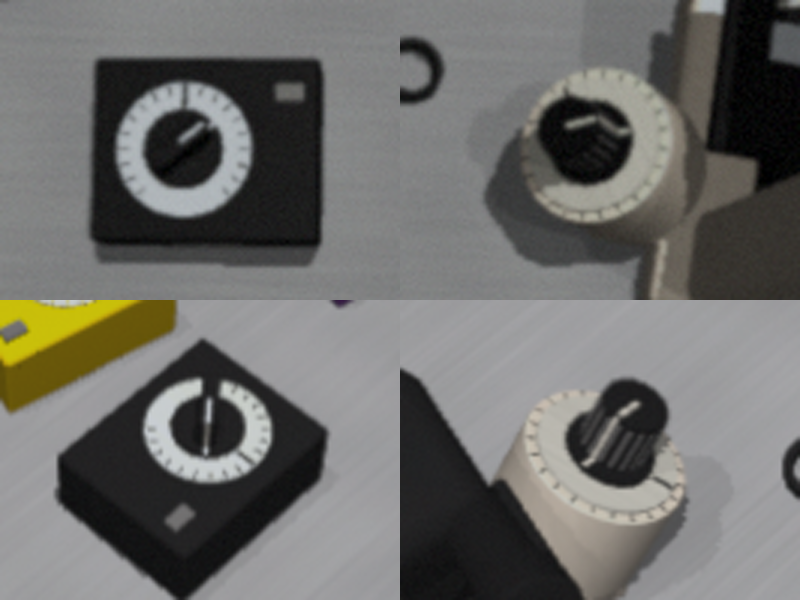

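The crop confirms the black box. Its long mark points up in the top view, and the white line is about 45° clockwise of it. The focus white line points away from the index, which shows at top-crop (568,85) and scene-crop (662,482). Next is the rough knob geometry.

```bash
cat >> h.py <<'E'
def target(C,ax,yaw_x,h):
    """TCP pose: h mm above face centre C along ax, tool z=-ax, tool x near world dir yaw_x"""
    z=-ax/np.linalg.norm(ax); x=yaw_x-z*(yaw_x@z); x/=np.linalg.norm(x)
    return np.column_stack([x,np.cross(z,x),z]),C-z*h
def delta(ob,R,p):
    R0=Ro.from_rotvec(ob["orientation"]).as_matrix(); return R0.T@(p-ob["ee_pos"]), Ro.from_matrix(R0.T@R).as_rotvec()
E
python3 - <<'E'
from h import *
np.set_printoptions(precision=3,suppress=True)
F=tri([ray((439.5,235),"top"),ray((238.2,317.3),"scene")]);T=tri([ray((434.9,227.7),"top"),ray((248.8,298.3),"scene")])
print(F,T); v=T[0]-F[0]; print(v/np.linalg.norm(v),np.linalg.norm(v))
ob=ctrl.get_obs()
psi=np.radians(-8); ax=np.array([-np.sin(psi)*np.sin(.611),np.cos(psi)*np.sin(.611),np.cos(.611)])
R,p=target(F[0],ax,np.array([0,1.,0]),190); print(p,R,*delta(ob,R,p))
for dz in (68,71):
  c=onz(ray((257.2,266.3),"top"),dz); print(c)
E
```

```text
(array([543.706, -56.146, 100.99 ]), [1.2, 1.2]) (array([550.072, -31.605, 155.417]), [4.2, 4.2])
[0.106 0.409 0.906] 60.042538826948736
[558.876  51.793 256.614] [[-0.055  0.995 -0.08 ]
 [ 0.823  0.    -0.568]
 [-0.565 -0.097 -0.819]] [-475.81  -326.799  -34.183] [ 0.415 -0.486  1.039]
[471.236 318.39   68.   ]
[470.924 318.038  71.   ]
```

```bash
python3 -m pendant '{"grip":[1,1,1,1,1,1,1,1,1,1,1,1],"linear":[[-34,-23.3,-2.4],[-34,-23.3,-2.4],[-34,-23.3,-2.4],[-34,-23.3,-2.4],[-34,-23.3,-2.4],[-34,-23.3,-2.4],[-34,-23.3,-2.4],[-34,-23.3,-2.4],[-34,-23.3,-2.4],[-34,-23.3,-2.4],[-34,-23.3,-2.4],[-34,-23.3,-2.4]],"angular":[[0,0,0],[0,0,0],[0,0,0],[0,0,0],[0,0,0],[0,0,0],[0,0,0],[0,0,0],[0,0,0],[0,0,0],[0,0,0],[0,0,0]]}'
python3 -m pendant '{"grip":[1,1,1,1,1,1,1,1,1,1,1,1],"linear":[[-34,-23.3,-2.4],[-34,-23.3,-2.4],[0,0,0],[0,0,0],[0,0,0],[0,0,0],[0,0,0],[0,0,0],[0,0,0],[0,0,0],[0,0,0],[0,0,0]],"angular":[[0,0,0],[0,0,0],[0.0415,-0.0486,0.1039],[0.0415,-0.0486,0.1039],[0.0415,-0.0486,0.1039],[0.0415,-0.0486,0.1039],[0.0415,-0.0486,0.1039],[0.0415,-0.0486,0.1039],[0.0415,-0.0486,0.1039],[0.0415,-0.0486,0.1039],[0.0415,-0.0486,0.1039],[0.0415,-0.0486,0.1039]]}'
python3 - <<'E'
from h import *
np.set_printoptions(precision=3,suppress=True)
ob=ctrl.get_obs(); print(ob["t"],ob["ee_pos"],Ro.from_rotvec(ob["orientation"]).as_matrix(),ob["qpos"])
im=ctrl.get_image("wrist"); cv2.imwrite("pics/w1.png",im[:,:,::-1]); np.savez("w1.npz",**ob)
E
```

```text
t: 1.1
ee_pos: [520.1, 122.8, 251.4]
orientation: [-0.727, -3.056, 0.0]
ft_force: [0.7, 1.2, -0.8]
width: 87.6
grasp_force: 0.0
t: 2.1
ee_pos: [559.2, 52.9, 256.2]
orientation: [1.883, 1.931, -0.689]
ft_force: [0.7, -0.2, 0.3]
width: 88.0
grasp_force: 0.0
2.1 [559.164  52.918 256.165] [[-0.051  0.995 -0.081]
 [ 0.822 -0.005 -0.569]
 [-0.567 -0.095 -0.818]] [ 0.355  0.452  1.641 -0.539  1.398  0.52 ]
```

View pics/w1.png

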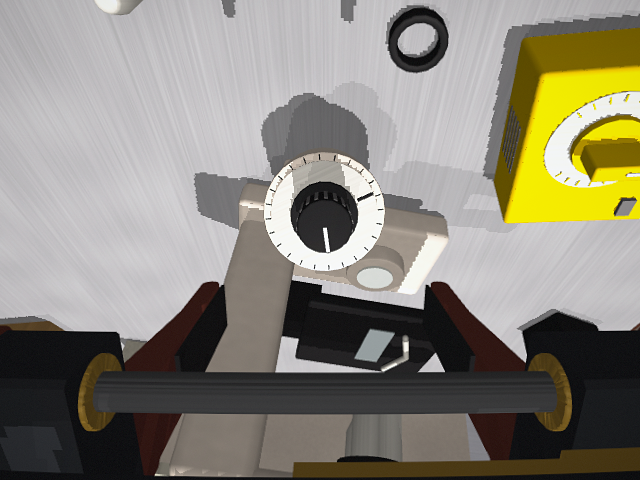

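The wrist view shows the collar centre at about (324,212), the index line at (366,197) and the knob's white line at (327,240). The knob must turn about 103° counter-clockwise. I'll turn the tool +0.9 first so the swing is symmetric, move closer, and check a model overlay.

```bash
python3 -m pendant '{"grip":[1,1,1,1,1,1,1,1,1],"linear":[[0,0,9],[0,0,9],[0,0,9],[0,0,9],[0,0,9],[0,0,9],[0,0,9],[0,0,9],[0,0,0]],"angular":[[0,0,0.1125],[0,0,0.1125],[0,0,0.1125],[0,0,0.1125],[0,0,0.1125],[0,0,0.1125],[0,0,0.1125],[0,0,0.1125],[0,0,0]]}'
cat >> h.py <<'E'
def frame(psi):
    s,c=np.sin(psi),np.cos(psi); a=.6109
    ex=np.array([c,s,0]); ey=np.array([-s,c,0]); n=np.sin(a)*ey+np.cos(a)*np.array([0,0,1]); return ex,np.cross(n,ex),n
def circ(C,psi,r,h,th=np.linspace(0,2*np.pi,73)):
    ex,ev,n=frame(psi); return C+h*n+r*(np.cos(th)[:,None]*ex+np.sin(th)[:,None]*ev)
def crop4(im,cx,cy,w,h,z): return cv2.resize(im[cy-h//2:cy+h//2,cx-w//2:cx+w//2],None,fx=z,fy=z,interpolation=cv2.INTER_CUBIC)
E
python3 - <<'E'
from h import *
np.set_printoptions(precision=3,suppress=True)
ob=ctrl.get_obs(); print(ob["t"],ob["ee_pos"],ob["qpos"])
im=ctrl.get_image("wrist")[:,:,::-1].copy(); cv2.imwrite("pics/w2.png",im); np.savez("w2.npz",**ob)
C=np.array([543.7,-56.1,101.]);psi=np.radians(-8)
out=[]
for f,z in(("w1",4),("w2",3)):
    o=dict(np.load(f+".npz")); m=cv2.imread(f"pics/{f}.png"); c=proj(C+20*frame(psi)[2],"wrist",o)[0].astype(int); print(f,c)
    w,h=800//2//z,600//z; w-=w%2;h-=h%2
    q=crop4(m,c[0],c[1],w,h,z)
    for r,hh,col in((47.5,3,(0,0,255)),(22,49,(0,255,0)),(55,0,(255,0,0))):
        P=(proj(circ(C,psi,r,hh),"wrist",o)-[c[0]-w//2,c[1]-h//2]+.5)*z-.5
        for a in P[::2]: cv2.circle(q,tuple(int(v) for v in a),1,col,-1)
    out.append(cv2.resize(q,(400,600)) if q.shape!=(600,400,3) else q)
cv2.imwrite("pics/c2.png",np.hstack(out))
E
```

```text
t: 2.9
ee_pos: [552.6, 10.8, 195.8]
orientation: [2.422, 0.883, -0.384]
ft_force: [-0.2, -0.0, -0.3]
width: 88.1
grasp_force: 0.0
2.9 [552.55   10.802 195.843] [ 0.292  0.5    1.726 -0.577  1.258  1.442]
w1 [325 219]
w2 [327 243]
```

View pics/c2.png

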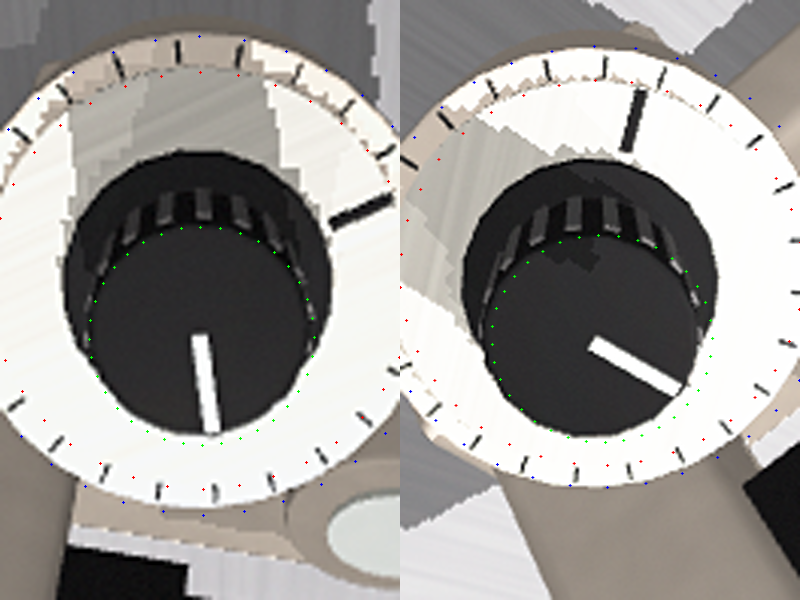

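```bash
cat > fit.py <<'E'
from h import *
from scipy.optimize import least_squares
np.set_printoptions(precision=3,suppress=True)
o1,o2=dict(np.load("w1.npz")),dict(np.load("w2.npz"))
u1=lambda x,y:((x+.5)/4+325-50-.5,(y+.5)/4+219-75-.5)
u2=lambda x,y:((x-400+.5)/4*3.96/3+327-66-.5,(y+.5)/3+243-100-.5)
# view, r, h, left,right,top,bottom in crop px
D=[(o1,u1,22,49,88,313,225,435),(o1,u1,30,9,63,331,150,None),(o1,u1,55,0,None,None,32,508),
   (o2,u2,22,49,484,698,234,436),(o2,u2,30,9,462,718,158,None),(o2,u2,55,0,None,None,47,488)]
def res(p):
    r=[]
    for o,u,R,h,l,rr,t,b in D:
        P=proj(circ(p[:3],p[3],R,h),"wrist",o)
        for v,i,f in((l,0,np.min),(rr,0,np.max),(t,1,np.min),(b,1,np.max)):
            if v is not None: r.append(f(P[:,i])-u(v,v)[i])
    return r
s=least_squares(res,[543.7,-56.1,101,-.14],x_scale=[1,1,1,.02]); C,psi=s.x[:3],s.x[3]
print(s.x,np.array(s.fun)); np.savez("fit.npz",C=C,psi=psi)
def ang(o,uv,h):
    ex,ev,n=frame(psi); c,v=ray(uv,"wrist",o); X=c+v*((C+h*n-c)@n)/(v@n)-C-h*n; return X@ex,X@ev,np.degrees(np.arctan2(X@ev,X@ex)),np.hypot(X@ex,X@ev)
for nm,o,uv,h in(("idx",o1,u1(331,224),3),("idx",o1,u1(391,199),3),("idx",o2,u2(627,150),3),("idx",o2,u2(641,92),3),("ln",o1,u1(200,336),49),("ln",o1,u1(212,431),49),("ln",o2,u2(593,344),49),("ln",o2,u2(681,388),49)): print(nm,np.array(ang(o,uv,h)))
ob=ctrl.get_obs(); ex,ev,n=frame(psi); R0=Ro.from_rotvec(ob["orientation"]).as_matrix()
R,p=target(C,n,R0[:,0],17); print(*delta(ob,R,p))
E
python3 fit.py
```

```text
[541.908 -55.6    98.948  -0.168] [-0.57  -0.849 -1.78   0.132 -0.95   0.031 -0.221 -0.929 -0.533  0.059
  1.76  -0.874  0.945  0.382  0.988  0.743 -0.174 -0.333]
idx [27.334 18.021 33.396 32.74 ]
idx [39.244 25.987 33.512 47.068]
idx [26.588 18.667 35.071 32.486]
idx [37.65  26.849 35.493 46.243]
ln [  0.699  -1.353 -62.654   1.523]
ln [  6.754 -20.149 -71.47   21.251]
ln [  -1.003   -0.92  -137.473    1.361]
ln [  6.414 -19.781 -72.035  20.795]
[ -0.558  -1.164 101.839] [ 0.01  -0.011 -0.   ]
```

The fit gives a face height of 98.9 mm (expected 100), the index at 34.3° and the line at -71.6°. The turn needed is about 106° (1.85 rad), which is negative about tool z. Now I'll approach and grip.

```bash
python3 -m pendant '{"grip":[1,1,1,1,1,1,1,1,1,1,1,1],"linear":[[-0.6,-1.2,0],[0,0,10],[0,0,10],[0,0,10],[0,0,10],[0,0,10],[0,0,10],[0,0,10],[0,0,10],[0,0,10],[0,0,10],[0,0,1]],"angular":[[0.01,-0.011,0],[0,0,0],[0,0,0],[0,0,0],[0,0,0],[0,0,0],[0,0,0],[0,0,0],[0,0,0],[0,0,0],[0,0,0],[0,0,0]]}'
python3 -m pendant '{"grip":[0,0,-1,-1,-1,-1,-1,-1],"linear":[[0,0,0],[0,0,0],[0,0,0],[0,0,0],[0,0,0],[0,0,0],[0,0,0],[0,0,0]],"angular":[[0,0,0],[0,0,0],[0,0,0],[0,0,0],[0,0,0],[0,0,0],[0,0,0],[0,0,0]]}'
python3 - <<'E'
from h import *
np.set_printoptions(precision=3,suppress=True)
ob=ctrl.get_obs(); print(ob["qpos"],ob["ft_force"],ob["moment"],ob["width"],ob["grasp_force"])
f=np.load("fit.npz"); n=frame(float(f["psi"]))[2]; R0=Ro.from_rotvec(ob["orientation"]).as_matrix()
print(R0.T@(f["C"]+17*n-ob["ee_pos"]), R0.T@n)
E
```

```text
t: 3.95
ee_pos: [541.8, -46.0, 112.7]
orientation: [2.426, 0.88, -0.404]
ft_force: [-0.4, -0.2, 0.1]
width: 87.6
grasp_force: 0.0
t: 4.62
ee_pos: [543.4, -45.0, 114.7]
orientation: [2.425, 0.881, -0.399]
ft_force: [1.1, -1.1, 1.0]
width: 43.7
grasp_force: 30.0
[ 0.204  0.597  1.803 -0.65   1.088  1.489] [ 1.066 -1.087  1.028] [-0.088 -0.007  0.085] 43.664305361840654 29.9939426779747
[0.392 0.038 2.033] [ 0.001  0.002 -1.   ]
```

Gripped at 43.7 mm with tiny side forces. Turning now.

```bash
python3 -m pendant '{"grip":[-1,-1,-1,-1,-1,-1,-1,-1,-1,-1],"linear":[[0,0,0],[0,0,0],[0,0,0],[0,0,0],[0,0,0],[0,0,0],[0,0,0],[0,0,0],[0,0,0],[0,0,0]],"angular":[[0,0,-0.0925],[0,0,-0.0925],[0,0,-0.0925],[0,0,-0.0925],[0,0,-0.0925],[0,0,-0.0925],[0,0,-0.0925],[0,0,-0.0925],[0,0,-0.0925],[0,0,-0.0925]]}'
python3 -m pendant '{"grip":[-1,-1,-1,-1,-1,-1,-1,-1,-1,-1,-1,-1],"linear":[[0,0,0],[0,0,0],[0,0,0],[0,0,0],[0,0,0],[0,0,0],[0,0,0],[0,0,0],[0,0,0],[0,0,0],[0,0,0],[0,0,0]],"angular":[[0,0,-0.0925],[0,0,-0.0925],[0,0,-0.0925],[0,0,-0.0925],[0,0,-0.0925],[0,0,-0.0925],[0,0,-0.0925],[0,0,-0.0925],[0,0,-0.0925],[0,0,-0.0925],[0,0,0],[0,0,0]]}'
cat > see.py <<'E'
import sys; from h import *
np.set_printoptions(precision=3,suppress=True)
ob=ctrl.get_obs(); print(ob["t"],ob["qpos"],ob["ft_force"],ob["moment"])
f=np.load("fit.npz"); C,psi=f["C"],float(f["psi"])
im=ctrl.get_image("wrist")[:,:,::-1].copy(); n=sys.argv[1]; cv2.imwrite(f"pics/{n}.png",im); np.savez(n+".npz",**ob)
c=proj(C+25*frame(psi)[2],"wrist",ob)[0].astype(int); print("centre",c)
cv2.imwrite(f"pics/{n}c.png",crop4(im,c[0],c[1],160,160,3.5))
E
python3 see.py w3
```

```text
t: 5.45
ee_pos: [544.7, -45.5, 114.9]
orientation: [1.863, 1.969, -0.707]
ft_force: [6.1, -5.5, -1.1]
width: 43.7
grasp_force: 30.0
t: 6.45
ee_pos: [545.9, -45.0, 114.5]
orientation: [0.853, 2.791, -0.91]
ft_force: [9.7, -3.6, -5.3]
width: 43.6
grasp_force: 30.0
6.45 [ 0.203  0.598  1.801 -0.652  1.084 -0.362] [ 9.711 -3.56  -5.342] [-0.141 -1.254  1.111]
centre [323 308]
```

View pics/w3.png

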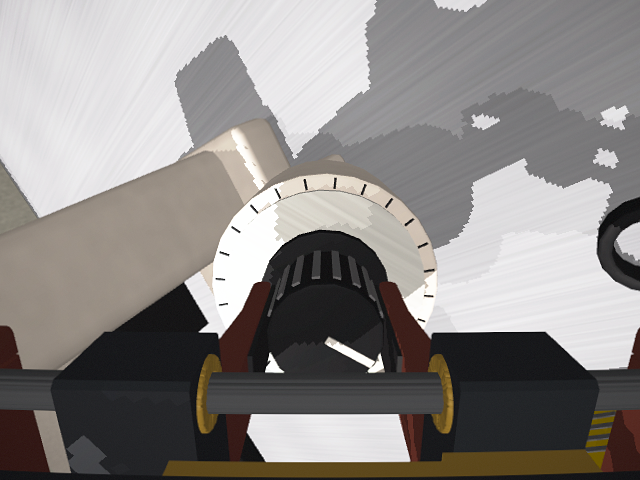

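The white line sits at (328,341)–(378,366) in the tool frame, as before the turn, so it hasn't slipped. I'll release, back off and check.

```bash
python3 -m pendant '{"grip":[0,1,1,1,1,1,1,1,1,1,1,1],"linear":[[0,0,0],[0,0,0],[0,0,0],[0,0,0],[0,0,-12],[0,0,-12],[0,0,-12],[0,0,-12],[0,0,-12],[0,0,-20],[0,0,-20],[0,0,0]],"angular":[[0,0,0],[0,0,0],[0,0,0],[0,0,0],[0,0,0],[0,0,0],[0,0,0],[0,0,0],[0,0,0],[0,0,0],[0,0,0],[0,0,0]]}'
python3 see.py w4
```

```text
t: 7.5
ee_pos: [554.8, 14.2, 199.8]
orientation: [0.856, 2.791, -0.907]
ft_force: [0.9, 0.5, -0.3]
width: 87.8
grasp_force: 0.0
7.5 [ 0.295  0.5    1.713 -0.568  1.274 -0.414] [ 0.882  0.545 -0.331] [ 0.284 -0.091  0.007]
centre [323 242]
```

View pics/w4c.png

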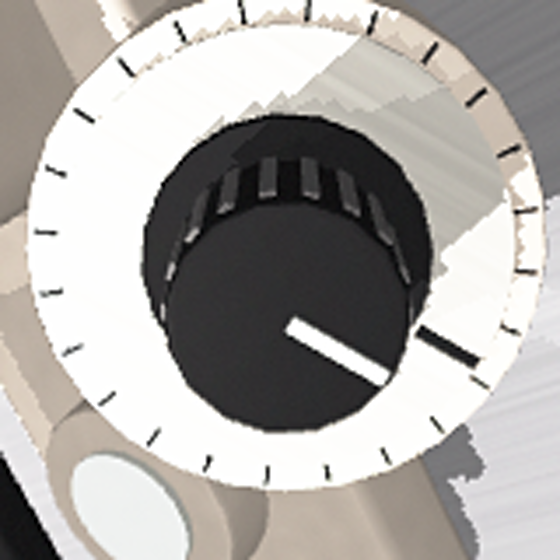

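```bash
python3 - <<'E'
from h import *
np.set_printoptions(precision=3,suppress=True)
o=dict(np.load("w4.npz")); f=np.load("fit.npz"); C,psi=f["C"],float(f["psi"]); ex,ev,n=frame(psi)
def pt(x,y,h):
    uv=((x+.5)/3.5+323-80-.5,(y+.5)/3.5+242-80-.5); c,v=ray(uv,"wrist",o); X=c+v*((C+h*n-c)@n)/(v@n)-C-h*n; return np.array([X@ex,X@ev])
a=lambda d:np.degrees(np.arctan2(d[1],d[0]))
l=pt(290,326,49),pt(387,379,49); i=pt(419,330,3),pt(477,363,3)
print(l,i,a(l[1]-l[0]),a(i[1]-i[0]),a(l[1]),a(i[0]),a(i[1]))
ob=ctrl.get_obs(); s=.5**.5
R=np.column_stack([[-s,s,0],[s,s,0],[0,0,-1]]); print(*delta(ob,R,np.array([471,318,230.])))
R0=Ro.from_rotvec(ob["orientation"]).as_matrix(); print("world up+y in tool",R0.T@[0,0,1], R0)
# rotation-first then translation in the final frame
print(R.T@(np.array([471,318,230.])-ob["ee_pos"]))
E
```

```text
(array([0.982, 0.653]), array([17.366, 12.352])) (array([26.977, 19.325]), array([39.019, 27.729])) 35.52855744152693 34.911798201216016 35.42224032601596 35.61534194261758 35.39951885261022
[ 209.818  142.594 -190.928] [-0.526  0.31   0.185]
world up+y in tool [-0.242 -0.519 -0.82 ] [[-0.84   0.535 -0.09 ]
 [ 0.485  0.667 -0.565]
 [-0.242 -0.519 -0.82 ]]
[274.165 156.944 -31.814]
```

The knob line is at 35.5° and the index at 35.4°, so the knob is aligned. Now the dial.

```bash
python3 -m pendant '{"grip":[1,1,1,1,1,1,1,1],"linear":[[0,0,-30],[0,0,-30],[0,0,0],[0,0,0],[0,0,0],[0,0,0],[0,0,0],[0,0,0]],"angular":[[0,0,0],[0,0,0],[-0.0877,0.0517,0.0308],[-0.0877,0.0517,0.0308],[-0.0877,0.0517,0.0308],[-0.0877,0.0517,0.0308],[-0.0877,0.0517,0.0308],[-0.0877,0.0517,0.0308]]}'
python3 -m pendant '{"grip":[1,1,1,1,1,1,1,1,1,1],"linear":[[31.7,16.2,2.1],[31.7,16.2,2.1],[31.7,16.2,2.1],[31.7,16.2,2.1],[31.7,16.2,2.1],[31.7,16.2,2.1],[31.7,16.2,2.1],[31.7,16.2,2.1],[0,0,0],[0,0,0]],"angular":[[0,0,0],[0,0,0],[0,0,0],[0,0,0],[0,0,0],[0,0,0],[0,0,0],[0,0,0],[0,0,0],[0,0,0]]}'
python3 - <<'E'
from h import *
np.set_printoptions(precision=3,suppress=True)
ob=ctrl.get_obs(); print(ob["t"],ob["ee_pos"],Ro.from_rotvec(ob["orientation"]).as_matrix(),ob["qpos"])
im=ctrl.get_image("wrist")[:,:,::-1]; cv2.imwrite("pics/d1.png",im); np.savez("d1.npz",**ob)
c=proj([471,318,75],"wrist",ob)[0].astype(int); print(c)
cv2.imwrite("pics/d1c.png",crop4(im,c[0],c[1],200,200,3))
E
```

```text
t: 8.22
ee_pos: [558.1, 45.4, 245.3]
orientation: [-1.207, -2.897, -0.004]
ft_force: [0.4, -0.4, -0.5]
width: 87.5
grasp_force: 0.0
t: 9.05
ee_pos: [469.7, 317.5, 227.7]
orientation: [-1.199, -2.899, 0.006]
ft_force: [-0.2, 0.3, 0.2]
width: 87.8
grasp_force: 0.0
9.05 [469.738 317.467 227.689] [[-0.708  0.706 -0.006]
 [ 0.706  0.708 -0.002]
 [ 0.003 -0.005 -1.   ]] [ 0.573  0.335  1.752  0.002  1.06  -0.215]
[328 227]
```

View pics/d1c.png

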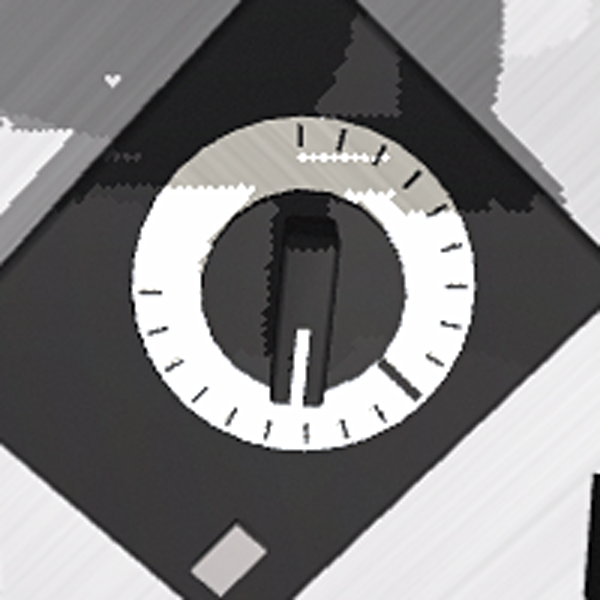

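The wrist view shows the scale centre at crop (303,284), the long mark at (381,364)–(417,399) and the white line at (304,330)–(298,405). The dial needs roughly +45° counter-clockwise.

```bash
cat > dl.py <<'E'
from h import *
np.set_printoptions(precision=3,suppress=True)
o=dict(np.load("d1.npz")); u=lambda x,y:((x+.5)/3+328-100-.5,(y+.5)/3+227-100-.5)
c=u(303.5,284)
sc=(345-66+208/3.007,200-50+130/3)
print("tri",tri([ray(c,"wrist",o),ray((257.2,266.3),"top"),ray(sc,"scene")]))
C=onz(ray(c,"wrist",o),70); print("C",C)
a=lambda d:np.degrees(np.arctan2(d[1],d[0]))
P=lambda x,y,z:onz(ray(u(x,y),"wrist",o),z)
i0,i1=P(381,364,70),P(417,399,70); l0,l1=P(304,330,106),P(298,405,106); e0,e1=P(338,237,106),P(323,402,106)
print("idx",a(i1-i0),a(i0-C),a(i1-C),"line",a(l1-l0),a(l1-C),np.linalg.norm((l1-C)[:2]),l0-C,"edge",a(e1-e0))
ob=ctrl.get_obs(); th=np.radians(float(np.mean([a(l1-l0),a(l1-C)])));
R=np.column_stack([[np.cos(th+np.pi),np.sin(th+np.pi),0],[-np.sin(th),np.cos(th),0],[0,0,-1]])
print(*delta(ob,R,np.array([C[0],C[1],79.])))
E
python3 dl.py
```

```text
tri (array([470.572, 320.083,  66.862]), [1.4, 1.7, 1.3])
C [468.667 321.014  70.   ]
idx 0.3262994864081472 -1.3705594333351208 -0.8338557208692032 line -49.164947831196656 -48.58092793757462 22.91062547503584 [ 2.429 -2.453 36.   ] edge -49.43961199949701
[  3.983   2.978 148.859] [-0.006 -0.002  0.067]
```

```bash
python3 -m pendant '{"grip":[1,1,1,1,1,1,1,1,1,1,1,1],"linear":[[3.6,2.6,0],[0,0,18],[0,0,18],[0,0,18],[0,0,18],[0,0,18],[0,0,18],[0,0,15],[0,0,12],[0,0,7],[0,0,4],[0,0,0]],"angular":[[0,0,0.067],[-0.006,-0.002,0],[0,0,0],[0,0,0],[0,0,0],[0,0,0],[0,0,0],[0,0,0],[0,0,0],[0,0,0],[0,0,0],[0,0,0]]}'
python3 -m pendant '{"grip":[0,-0.4,-0.6,-1,-1,-1,-1,-1,-1,-1,-1],"linear":[[0,0,0],[0,0,0],[0,0,0],[0,0,0],[0,0,0],[0,0,0],[0,0,0],[0,0,0],[0,0,0],[0,0,0],[0,0,0]],"angular":[[0,0,0],[0,0,0],[0,0,0],[0,0,0],[0,0,0],[0,0,0],[0,0,0],[0,0,0],[0,0,0],[0,0,0],[0,0,0]]}'
```

```text
t: 10.1
ee_pos: [470.3, 320.7, 82.2]
orientation: [1.303, 2.859, 0.002]
ft_force: [-0.9, -0.4, 0.5]
width: 87.8
grasp_force: 0.0
t: 11.02
ee_pos: [470.3, 321.4, 82.8]
orientation: [1.301, 2.859, 0.003]
ft_force: [0.2, -0.8, -0.3]
width: 18.1
grasp_force: 0.0
```

```bash
python3 -m pendant '{"grip":[-1,-1,-1,-1],"linear":[[0,0,0],[0,0,0],[0,0,0],[0,0,0]],"angular":[[0,0,0],[0,0,0],[0,0,0],[0,0,0]]}'
```

```text
t: 11.35
ee_pos: [470.0, 321.1, 82.7]
orientation: [1.302, 2.859, 0.002]
ft_force: [-2.4, -1.2, 1.6]
width: 13.8
grasp_force: 29.9
```

```bash
python3 -m pendant '{"grip":[-1,-1,-1,-1,-1,-1,-1,-1,-1,-1,-1,-1],"linear":[[0,0,0],[0,0,0],[0,0,0],[0,0,0],[0,0,0],[0,0,0],[0,0,0],[0,0,0],[0,0,0],[0,0,0],[0,0,0],[0,0,0]],"angular":[[0,0,-0.085],[0,0,-0.085],[0,0,-0.085],[0,0,-0.085],[0,0,-0.085],[0,0,-0.085],[0,0,-0.085],[0,0,-0.085],[0,0,-0.085],[0,0,-0.085],[0,0,0],[0,0,0]]}'
python3 -m pendant '{"grip":[0,1,1,1,1,1,1,1,1,1,1,1],"linear":[[0,0,0],[0,0,0],[0,0,0],[0,0,0],[0,0,-10],[0,0,-15],[0,0,-25],[0,0,-30],[0,0,-30],[0,0,-30],[0,0,-10],[0,0,0]],"angular":[[0,0,0],[0,0,0],[0,0,0],[0,0,0],[0,0,0],[0,0,0],[0,0,0],[0,0,0],[0,0,0],[0,0,0],[0,0,0],[0,0,0]]}'
python3 - <<'E'
from h import *
np.set_printoptions(precision=3,suppress=True)
ob=ctrl.get_obs(); print(ob["t"],ob["ee_pos"],ob["qpos"])
im=ctrl.get_image("wrist")[:,:,::-1]; cv2.imwrite("pics/d2.png",im); np.savez("d2.npz",**ob)
c=proj([470,320.5,75],"wrist",ob)[0].astype(int); print(c)
t=ctrl.get_image("top")[:,:,::-1]
cv2.imwrite("pics/d2c.png",np.hstack([crop4(im,c[0],c[1],150,160,3.5),cv2.resize(t[180:300,380:480][:, :],None,fx=2.6,fy=4.667,interpolation=cv2.INTER_CUBIC)[:560]]))
E
```

```text
t: 12.35
ee_pos: [469.4, 319.9, 82.7]
orientation: [-0.006, -3.141, 0.001]
ft_force: [-2.4, -6.8, 5.6]
width: 14.0
grasp_force: 29.9
t: 13.35
ee_pos: [471.6, 322.2, 236.3]
orientation: [0.007, 3.135, 0.009]
ft_force: [-0.1, -0.0, 0.5]
width: 87.0
grasp_force: 0.0
13.35 [471.62  322.248 236.317] [ 0.578  0.325  1.745  0.001  1.063 -0.989]
[321 220]
```

View pics/d2c.png

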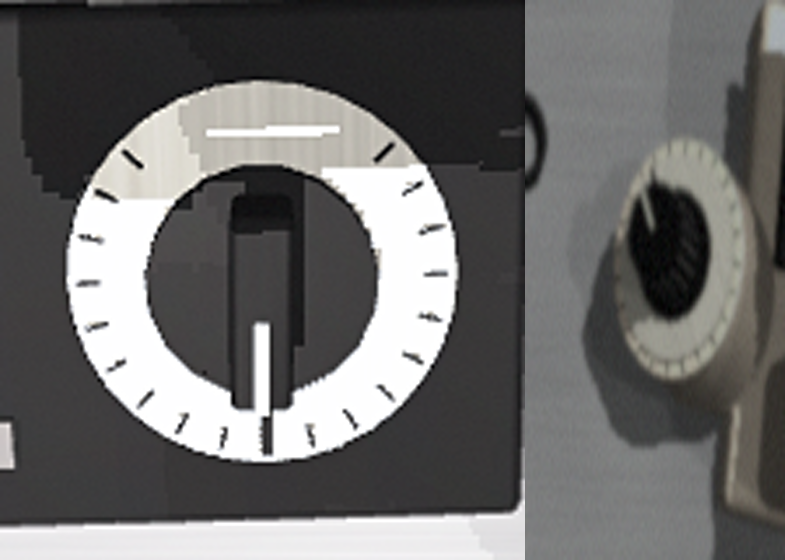

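The dial's white line at crop (262,323)–(261,415) meets the long mark at (267,418)–(267,455), about 2° apart and within tolerance. The top view on the right still shows the focus line pointing at its index. The gripper is clear of everything, so I'm handing in.

```bash
python3 -c "
from workcell import ctrl
print(ctrl.close_job())"
```

```text
the job is handed in; nothing more can be done
None
```

The job is handed in at about 13 s of the 59 s allowed: I measured the focus knob within about 1° of its index line and the lamp dial about 2° from its long mark, with both released and the loose parts untouched.

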